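# Snap the sweets box shut

## Task

The white lid of the clear chocolate box is not snapped on yet: press down around its rim with a fingertip, section by section, until all four rim sections have clicked shut and lie flush. Only press: do not lift or tip the box or push it from its place, and leave everything else on the table where it is.

Things in the scene. Friction and masses are not known exactly. Their poses are not given: they have to be found in the camera images.
- sweets_box: Clear rectangular tub of chocolates with a plain white lid that clicks on: 146 mm along its own x, 196 mm along its own y, 78 mm high to the flat lid top; about 1 kg, loose on the table. Origin at the centre of its underside, z up. Four rim sections, one mid-side each, hinge on the lid's centre panel (72 x 122 mm), outer edges raised when open; the 37 mm corners are fixed and flush.
- lid_centre (a point): centre of the lid's flat top, 78 mm up; frame as sweets_box. How each section snaps: a light spring holds it up; pushed down at its press point it moves freely to 0.30 rad, resists with about 9 N (more nearer the hinge), gives way below about 0.2 rad and, pushed on until flush, stays shut with about 0.02 rad play; let go earlier it springs back up.
- rim_near (a joint): hinge angle of the white rim section on the side of the box facing -x of the box (towards the robot), 119 mm long, 37 mm from hinge to outer edge, 4 mm thick; 0 = snapped shut, flush with the lid top; 0.36 rad = standing up, outer edge 13 mm higher. At the start it stands up.
- rim_near_press (a point): point on the top face of section rim_near, mid-length, 12 mm in from its outer edge and 25 mm from its hinge; moves with the section: 78 mm above the table when shut, about 87 mm when up. Push straight down here. Its own x points outward from the box, z is the normal of the top face.
- rim_far (a joint): hinge angle of the white rim section on the box's +x side, 119 mm long, 37 mm from hinge to outer edge, 4 mm thick; 0 = snapped shut, flush with the lid top; 0.36 rad = standing up, outer edge 13 mm higher. At the start it stands up.
- rim_far_press (a point): point on the top face of section rim_far, mid-length, 12 mm in from its outer edge and 25 mm from its hinge; moves with the section: 78 mm above the table when shut, about 87 mm when up. Push straight down here. Its own x points outward from the box, z is the normal of the top face.
- rim_left (a joint): hinge angle of the white rim section on the box's +y side, 69 mm long, 37 mm from hinge to outer edge, 4 mm thick; 0 = snapped shut, flush with the lid top; 0.36 rad = standing up, outer edge 13 mm higher. At the start it stands up.
- rim_left_press (a point): point on the top face of section rim_left, mid-length, 12 mm in from its outer edge and 25 mm from its hinge; moves with the section: 78 mm above the table when shut, about 87 mm when up. Push straight down here. Its own x points outward from the box, z is the normal of the top face.
- rim_right (a joint): hinge angle of the white rim section on the box's -y side, 69 mm long, 37 mm from hinge to outer edge, 4 mm thick; 0 = snapped shut, flush with the lid top; 0.36 rad = standing up, outer edge 13 mm higher. At the start it stands up, or may already be shut.
- rim_right_press (a point): point on the top face of section rim_right, mid-length, 12 mm in from its outer edge and 25 mm from its hinge; moves with the section: 78 mm above the table when shut, about 87 mm when up. Push straight down here. Its own x points outward from the box, z is the normal of the top face.
- mug_a_mid (a point): glass mug beside the box's left end, 72 mm across and 85 mm high plus handle; point on its axis 42 mm up; leave alone
- mug_b_mid (a point): the same kind of mug beside the box's right end; leave alone
- coffee_jar_mid (a point): jar with black cap, 68 mm across, 100 mm high, beyond the box; point on its axis 50 mm up; leave alone
- creamer_bowl_mid (a point): glass bowl of creamer cups, 112 mm across, 50 mm high, beyond the box; point on its axis 25 mm up; leave alone
- spoon: steel spoon 140 mm long lying on the table between the robot and the box; origin under its middle; leave alone
- milk_frother_mid (a point): white frother bottle with wide collar, 84 mm across, 200 mm high, standing off to the robot's left; point on its axis 100 mm up; leave alone
- saucers: stack of white saucers, 140 mm across, 40 mm high, to the robot's right; origin at the centre of its underside; leave alone
- biscuit_tin_center (a point): plain steel tin, 110 mm across, 90 mm high, to the robot's left; its centre; leave alone
There are look-alikes about, which are no part of the job. Of the things like the sweets_box, leave any that is purple or yellow; of the rest the larger one is meant.

How it is judged:
By the outcome, as a careful person would: the job done as asked, in the order asked, and still so for the second after the job is handed in, with the robot touching nothing.
It also fails if it takes over 48 s, if anything falls off the work surface, if the arm or the gripper's body presses on something with over 40 N, if the wrist force passes 120 N, or if a joint passes its speed limit or range.

## Robot

A 7-joint arm with a two-finger parallel gripper is mounted at the origin on the work surface. World frame = base frame: x ahead of the robot, y to its left, z up, the work surface at z = 0. Lengths are in m, angles in rad, forces in N, time in s.
With the tool pointing down it reaches from about 0.4 to 0.85 m from the base axis. Payload 10.4 kg.
Tool frame: the origin (TCP) lies between the finger pads; the fingertips stand tip_extent ahead of it and the grasp point (between the pads) lies 2 mm behind it (tip_extent is the distance from the TCP to the fingertips, in m); z points along the fingers, y is the direction in which the jaws open and shut (so a half turn about z gives the same grasp; the last joint's range is limited). The gripper opens to 87 mm and grips with 3 to 60 N. Pads are 19 mm wide; open, the fingers measure 117 mm over their backs; the gripper's body (75 mm by 190 mm) begins 51 mm behind the grasp point.
Start: joints at [1.148, 0.332, -0.065, 1.46, 0.022, 1.35, -0.088], TCP at [0.243, -0.576, 0.24] pointing down, gripper open.
Joint ranges: [-2.6, 2.6], [-0.5, 2.12], [-1.47, 1.34], [0.16, 2.42], [-1.27, 4.41], [0.06, 2.06], [-2.6, 2.6]. Speed limits (rad/s): [2.22, 2.22, 2.79, 2.79, 3.14, 3.14, 3.14].

## Interface

Orientations are given as a unit quaternion [x, y, z, w].
In Python, from bench import read_state, camera, camera_params, close_job, tip_extent gives the robot as it stands. The module is installed in compiled form; this text tells all that it offers.
- The arm moves only by the tool send_rows, never from a script. Its argument "steps" is a list of rows, each a list of 7 numbers: the turn, a rotation vector about the tool's x, y, z in degrees, then the shift along the tool's x, y, z in m, then the gripper's target within -1 to 1 (shut at 1, half-way at 0, fully open at -1). In form: [[ax, ay, az, x, y, z, jaw], ...]. A call has exactly 10 rows; each row shifts and turns the pose as measured when the row begins, along the tool's axes as they then stand; what a row does not reach is not made up. A row lasts 1/10 s, in which the tool goes at most 50 mm and 8.59 degrees, less where a joint would pass 70% of its speed; a pose out of reach is approached as far as the arm can. A call with a gripper value outside its range is refused whole. The fingers move at their own pace and stop on an object; "force" is the grip in N (left out, the last holds). Time passes only in rows, so rows that do not move let the fingers close, or fill a call up. It gives the time, the measured TCP pose, the force and the opening at its end, in the units of the state.
- read_state(): the state, without advancing time (a new reading comes with each control period).
- camera(name): name is "side" or "top" or "wrist"; returns (picture, depth): 384x512x3 uint8, blue, green, red; 384x512 float32, m along the optical axis (not along the pixel's ray), 0 where there is no reading.
- camera_params(name): a dict with "camera_matrix" (3x3 intrinsics, pixels), "dist" ([k1, k2, p1, p2, k3] as OpenCV has them; the pictures are not rectified), "world_from_camera" (4x4, takes a point from camera to world coordinates). Camera axes: x right, y down, z forward; pixel columns grow to the right and rows downward; lengths in m; the calibration is good to about 2 mm. A picture is of the moment at which its call begins: read the wrist's pose just before it. camera_params takes no time and is no camera call; for the wrist camera it gives the pose at the moment of the call.
- close_job(): hands the job in, once; it reports no verdict.
The state is a dict: "time": time; "joint_positions": joint angles; "joint_vel": joint speeds; "joint_torque": joint torques, N m; "ee_pos": TCP position; "eef_rot": TCP orientation; "ft_force": force on the tool from outside, world axes, zero at the start; "torque": the same for the moment, N m; "width": finger opening in m.
Only numpy, scipy, OpenCV 4.12 (cv2) and the standard library are available. Lean on these libraries where they do the work, as an engineer would, in place of code of your own. Each camera call takes 0.05 s, during which the arm holds its last target.

## Working session

There is one attempt and no reset: what is moved stays moved. The work goes in short steps, Python scripts to look and compute and a tool call to move; the robot and the scene stay as the last step left them, time stands still between calls to the robot, and variables do not carry over. Pictures are saved under pics/ and viewed, and the job is handed in when it is done.

Besides the shell and the picture viewer there is one more tool, called after "Emit:" as name(argument=value, ...) on one line, values as JSON. send_rows: Moves the arm, as the interface text tells. Its arguments: {"type":"object","properties":{"steps":{"type":"array"},"force":{"type":"number"}},"required":["steps"]}

```bash
mkdir -p pics
cat > h.py <<'E'
import numpy as np, cv2
from bench import *
def snap(n,f):
    p,d=camera(n); cv2.imwrite('pics/'+f+'.png',p); np.savez('pics/'+f+'.npz',p=p,d=d,**{k:np.array(v) for k,v in camera_params(n).items()}); return p,d
def ld(f):
    z=np.load('pics/'+f+'.npz'); return z
def ray(z,uv):
    uv=np.array(uv,float).reshape(-1,1,2); n=cv2.undistortPoints(uv,z['camera_matrix'],z['dist']).reshape(-1,2)
    T=z['world_from_camera']; return T[:3,3], np.c_[n,np.ones(len(n))]@T[:3,:3].T
def plane(z,uv,h):
    o,r=ray(z,uv); return o+r*((h-o[2])/r[:,2])[:,None]
def cloud(z):
    H,W=z['d'].shape; u,v=np.meshgrid(np.arange(W),np.arange(H)); o,r=ray(z,np.c_[u.ravel(),v.ravel()])
    return (o+r*z['d'].reshape(-1,1)).reshape(H,W,3)
E
python3 - <<'E'
from h import *
s=read_state(); print(s, tip_extent if not callable(tip_extent) else tip_extent())
snap('top','top1'); snap('side','side1')
for n in('top','side'): print(camera_params(n)['world_from_camera'].round(3))
E
```

```text
{'time': 0.0, 'joint_positions': array([ 1.14839633,  0.33287625, -0.06475354,  1.46098638,  0.02162134,
        1.34989477, -0.08850999]), 'joint_vel': array([-0.00047725,  0.0009773 ,  0.00066776, -0.0009691 , -0.000895  ,
        0.0009484 , -0.00176576]), 'joint_torque': array([ 1.12426233e-04, -6.23237801e+01,  2.46640330e-02, -3.89892733e+01,
       -6.13692217e-02,  3.95834120e-02,  1.70532467e-04]), 'ee_pos': array([ 0.24313972, -0.57535159,  0.23872982]), 'eef_rot': array([ 9.80079498e-01,  1.98604228e-01, -1.81329709e-04, -7.11208403e-04]), 'ft_force': array([-0.08632315, -0.26125246, -0.31483749]), 'torque': array([ 0.00875735,  0.03021393, -0.049928  ]), 'width': 0.08704398566725406} 0.017
[[ 0.015 -0.994  0.107  0.383]
 [-1.    -0.014  0.006 -0.024]
 [-0.004 -0.107 -0.994  1.43 ]
 [ 0.     0.     0.     1.   ]]
[[-0.999 -0.04   0.017  0.487]
 [-0.037  0.571 -0.82   1.229]
 [ 0.023 -0.82  -0.572  0.967]
 [ 0.     0.     0.     1.   ]]
```

View pics/top1.png

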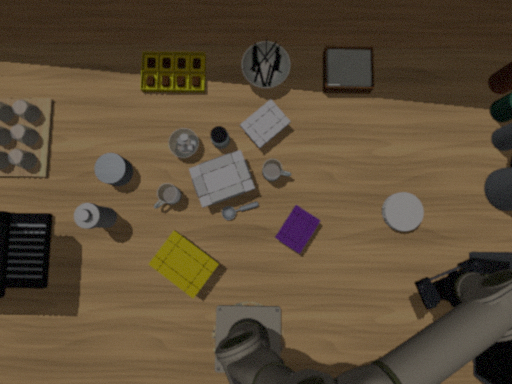

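View pics/side1.png

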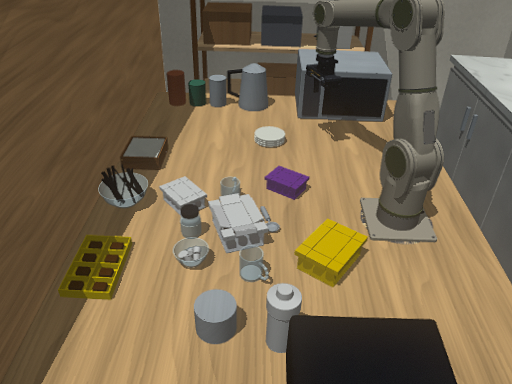

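Candidates in the top view are a large white box at (222,178), a smaller white one at (266,123), a yellow one at (185,264) and a purple one at (298,230). The target is the larger white box at (222,178). I'll check it in a crop and measure it.

Run:
```python
from h import *
z=ld('top1'); p=z['p']
a=cv2.resize(p[110:245,140:310],None,fx=4,fy=4,interpolation=cv2.INTER_CUBIC)
cv2.imwrite('pics/crop1.png',a[:,:])
s=ld('side1')['p']; cv2.imwrite('pics/crop2.png',cv2.resize(s[165:290,150:300],None,fx=4.5,fy=4.5,interpolation=cv2.INTER_CUBIC))
P=cloud(z)
m=((P[...,2]>.068)&(P[...,2]<.1)).astype(np.uint8); m=cv2.bitwise_and(m,(p.min(2)>110).astype(np.uint8))
m=cv2.morphologyEx(m,cv2.MORPH_OPEN,np.ones((5,5)))
n,l,st,c=cv2.connectedComponentsWithStats(m)
for i in range(1,n):
  if st[i,4]>200:
    q=P[l==i]; r=cv2.minAreaRect(q[:,:2].astype(np.float32)*1000); print(c[i],st[i],r, np.percentile(q[:,2],[2,50,98]))
```

```text
[111.92385787 164.60913706] [ 99 153  25  23 394] ((603.256103515625, 483.57958984375), (95.86280059814453, 70.29379272460938), 40.67466735839844) [0.08327832 0.08889876 0.09421759]
[220.36427732 175.7027027 ] [ 190  152   58   48 1702] ((566.2080078125, 101.19100189208984), (142.99676513671875, 193.7095947265625), 20.893259048461914) [0.0710488  0.07906879 0.09045684]
```

```bash
ls pics
```

```text
crop1.png
crop2.png
side1.npz
side1.png
top1.npz
top1.png
```

View pics/crop1.png

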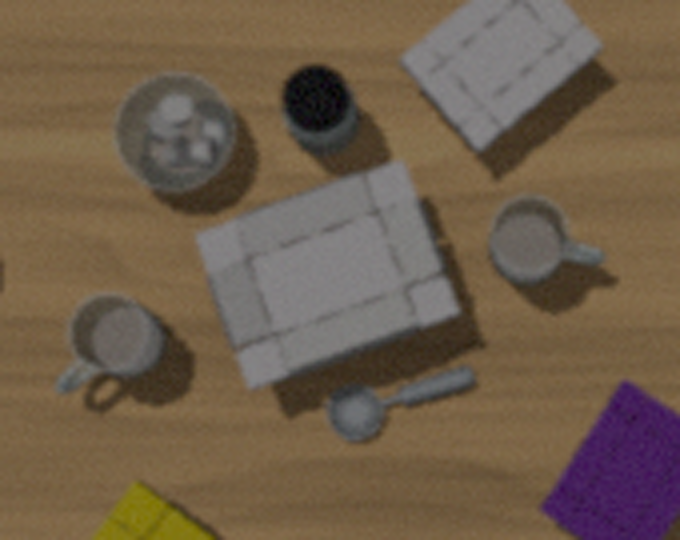

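View pics/crop2.png

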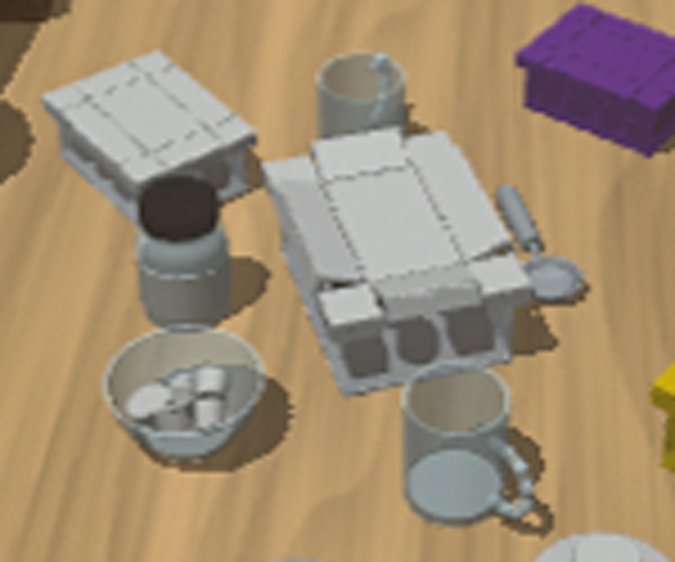

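Both crops confirm it: the box at crop1 (328,275) is the larger white one, measured about 143 x 194 mm. Its sections stand up, and the right one seems to as well. Next I'll refine the pose from the flush corners.

```bash
cat > pose.py <<'E'
from h import *
z=ld('top1'); p=z['p'].astype(int)
sat=p.max(2)-p.min(2); m=((p.min(2)>95)&(sat<40)).astype(np.uint8)
m=cv2.morphologyEx(m,cv2.MORPH_OPEN,np.ones((7,7)))
n,l=cv2.connectedComponents(m); k=(l==l[178,222]).astype(np.uint8)
c=max(cv2.findContours(k,0,2)[0],key=cv2.contourArea)
r=cv2.minAreaRect(c); print('px rect',r)
b=cv2.boxPoints(r); W=plane(z,b,.078); print(W.round(4))
hand=np.array([[196,234],[403,162],[460,312],[252,388]])/4+[140,110]-.4
V=plane(z,hand,.078); print('hand',V.round(4), np.linalg.norm(np.roll(V,-1,0)-V,axis=1), V.mean(0))
E
python3 pose.py
python3 - <<'E'
from h import *
z=ld('side1')
h=np.array([[264,165],[336,325],[530,283],[445,135]])/4.5+[150,165]-.4
V=plane(z,h,.078); print('side',V.round(4), np.linalg.norm(np.roll(V,-1,0)-V,axis=1), V.mean(0))
# centre panel corners
V2=plane(z,np.array([[325,183],[383,281],[468,255],[400,160]])/4.5+[150,165]-.4,.078);print(V2.round(4),V2.mean(0),np.linalg.norm(np.roll(V2,-1,0)-V2,axis=1))
E
```

```text
px rect ((221.07240295410156, 177.90274047851562), (41.571170806884766, 56.03363800048828), 70.34617614746094)
[[ 0.5994  0.2201  0.078 ]
 [ 0.6696  0.0348  0.078 ]
 [ 0.5305 -0.0169  0.078 ]
 [ 0.4617  0.1666  0.078 ]]
hand [[ 0.5982  0.2168  0.078 ]
 [ 0.6653  0.0351  0.078 ]
 [ 0.5321 -0.0174  0.078 ]
 [ 0.4628  0.1634  0.078 ]] [0.19371082 0.143126   0.19360893 0.14556154] [0.56458305 0.09947193 0.078     ]
side [[ 0.6672  0.0356  0.078 ]
 [ 0.5957  0.2153  0.078 ]
 [ 0.4636  0.1619  0.078 ]
 [ 0.5318 -0.013   0.078 ]] [0.19335533 0.14251163 0.18776438 0.1438403 ] [0.56457849 0.09994175 0.078     ]
[[0.6188 0.0551 0.078 ]
 [0.567  0.1664 0.078 ]
 [0.5084 0.1335 0.078 ]
 [0.5646 0.0221 0.078 ]] [0.56470598 0.09427156 0.078     ] [0.12278019 0.06725666 0.12473924 0.06346141]
```

```bash
cat > go.py <<'E'
import sys
from h import *
from scipy.spatial.transform import Rotation as Ro
Y=20.7; C=np.array([.565,.1]); a=np.deg2rad(Y); u=np.array([np.cos(a),np.sin(a)]); v=np.array([-u[1],u[0]])
PT={'near':C-.061*u,'far':C+.061*u,'left':C+.086*v,'right':C-.086*v,'c':C}
def go(name,z,yaw=0):
    s=read_state(); R=Ro.from_quat(s['eef_rot']); t=np.r_[PT[name],z]
    T=Ro.from_euler('z',Y+yaw,degrees=True)*Ro.from_euler('x',180,degrees=True)
    print('t',s['time'],'pos',s['ee_pos'].round(4),'tgt',t.round(4),'F',s['ft_force'].round(2),'w',round(s['width'],4),'q',s['joint_positions'].round(2))
    print('d tool mm',(R.inv().apply(t-s['ee_pos'])*1000).round(1),'rot deg',np.rad2deg((R.inv()*T).as_rotvec()).round(2))
if __name__=='__main__': go(sys.argv[1],float(sys.argv[2]),float(sys.argv[3]) if len(sys.argv)>3 else 0)
E
python3 go.py near .2
```

```text
t 0.1 pos [ 0.2431 -0.5754  0.2388] tgt [0.5079 0.0784 0.2   ] F [-0.82 -0.53  0.75] w 0.087 q [ 1.15  0.33 -0.06  1.46  0.02  1.35 -0.09]
d tool mm [ 498.4 -499.2   39.5] rot deg [-0.07  0.    2.21]
```

Emit:
send_rows(steps=[[0, 0, 0, 0.034, -0.034, 0, 1], [0, 0, 0, 0.034, -0.034, 0, 1], [0, 0, 0, 0.034, -0.034, 0, 1], [0, 0, 0, 0.034, -0.034, 0, 1], [0, 0, 0, 0.034, -0.034, 0, 1], [0, 0, 0, 0.034, -0.034, 0, 1], [0, 0, 0, 0.034, -0.034, 0, 1], [0, 0, 0, 0.034, -0.034, 0, 1], [0, 0, 0, 0.034, -0.034, 0, 1], [0, 0, 0, 0.034, -0.034, 0, 1]], force=15)

```text
time: 1.1
ee_pos: [0.4253, -0.1185, 0.2344]
eef_rot: [0.981, 0.193, -0.003, -0.002]
ft_force: [0.5, -0.5, -0.5]
width: 0.0149
```

```bash
python3 go.py near .2
```

```text
t 1.1 pos [ 0.4253 -0.1185  0.2344] tgt [0.5079 0.0784 0.2   ] F [ 0.47 -0.54 -0.5 ] w 0.0149 q [ 0.69 -0.04 -0.5   1.89 -0.02  1.29 -0.99]
d tool mm [ 151.1 -151.    34.2] rot deg [-0.24  0.31  1.5 ]
```

Emit:
send_rows(steps=[[0, 0, 0.5, 0.03, -0.03, 0, 1], [0, 0, 0.5, 0.03, -0.03, 0, 1], [0, 0, 0.5, 0.03, -0.03, 0, 1], [0, 0, 0, 0.03, -0.03, 0.01, 1], [0, 0, 0, 0.02, -0.02, 0.02, 1], [0, 0, 0, 0.008, -0.008, 0.02, 1], [0, 0, 0, 0, 0, 0.02, 1], [0, 0, 0, 0, 0, 0.01, 1], [0, 0, 0, 0, 0, 0, 1], [0, 0, 0, 0, 0, 0, 1]])

```text
time: 2.1
ee_pos: [0.5107, 0.0902, 0.1515]
eef_rot: [0.983, 0.184, -0.003, -0.003]
ft_force: [0.1, -0.4, 1.2]
width: 0.0004
```

```bash
python3 go.py near .127; python3 -c "
from h import *
snap('wrist','w1')"
```

```text
t 2.1 pos [0.5107 0.0902 0.1515] tgt [0.5079 0.0784 0.127 ] F [ 0.11 -0.38  1.2 ] w 0.0004 q [ 0.38  0.25 -0.72  1.82  0.17  1.15 -1.59]
d tool mm [-6.7 10.1 24.4] rot deg [-0.36  0.23  0.51]
```

View pics/w1.png

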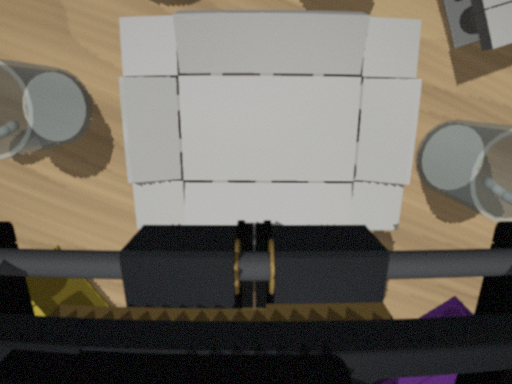

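The wrist view shows the lid almost square to the tool. The centre panel corners are at (180,76), (362,76), (357,181) and (184,181). I'll cross-check the lid pose against them.

Run:
```python
from h import *
z=ld('w1')
V=plane(z,[[180,76],[362,76],[357,181],[184,181]],.078);print(V.round(4),V.mean(0),np.linalg.norm(np.roll(V,-1,0)-V,axis=1))
d=V[1]-V[0];print(np.rad2deg(np.arctan2(d[1],d[0]))+90)
P=cloud(z)
for n,uv in dict(far=(270,40),right=(388,125),left=(150,125),near=(300,205),c=(270,125),farL=(150,45)).items(): print(n,P[uv[1],uv[0]].round(4))
```

```text
[[0.5771 0.169  0.078 ]
 [0.6208 0.0571 0.078 ]
 [0.555  0.0294 0.078 ]
 [0.5103 0.1442 0.078 ]] [0.56578843 0.09993335 0.078     ] [0.12008984 0.07145835 0.1232192  0.07126491]
21.343344307971833
far [0.6176 0.1217 0.0851]
right [0.598  0.029  0.0842]
left [0.5403 0.1769 0.0833]
near [0.525  0.0616 0.083 ]
c [0.5687 0.1018 0.0785]
farL [0.5888 0.1937 0.078 ]
```

The pose agrees within about 1 mm, and all four sections are up at roughly 83–85 mm. I'll press the near one first.

Emit:
send_rows(steps=[[0, 0, 0, -0.003, 0.005, 0.01, 1], [0, 0, 0.5, -0.003, 0.005, 0.01, 1], [0, 0, 0, 0, 0, 0.008, 1], [0, 0, 0, 0, 0, 0.008, 1], [0, 0, 0, 0, 0, 0.004, 1], [0, 0, 0, 0, 0, 0.004, 1], [0, 0, 0, 0, 0, 0.003, 1], [0, 0, 0, 0, 0, 0.003, 1], [0, 0, 0, 0, 0, 0.0, 1], [0, 0, 0, 0, 0, 0, 1]])

```text
time: 3.15
ee_pos: [0.5092, 0.0762, 0.0995]
eef_rot: [0.984, 0.178, -0.001, -0.002]
ft_force: [0.5, 1.0, 0.9]
width: 0.0007
```

```bash
python3 go.py near .095
```

```text
t 3.15 pos [0.5092 0.0762 0.0995] tgt [0.5079 0.0784 0.095 ] F [0.52 1.   0.88] w 0.0007 q [ 0.38  0.3  -0.69  1.88  0.22  1.04 -1.62]
d tool mm [-0.4 -2.5  4.5] rot deg [-0.21  0.12 -0.19]
```

Emit:
send_rows(steps=[[0, 0, 0, 0, 0, 0.003, 1], [0, 0, 0, 0, 0, 0.003, 1], [0, 0, 0, 0, 0, 0.003, 1], [0, 0, 0, 0, 0, 0.003, 1], [0, 0, 0, 0, 0, 0.003, 1], [0, 0, 0, 0, 0, 0.003, 1], [0, 0, 0, 0, 0, 0.003, 1], [0, 0, 0, 0, 0, 0.003, 1], [0, 0, 0, 0, 0, 0.003, 1], [0, 0, 0, 0, 0, 0.003, 1]])

```text
time: 4.15
ee_pos: [0.5098, 0.0768, 0.0944]
eef_rot: [0.984, 0.178, -0.002, 0.007]
ft_force: [-18.4, -4.7, 41.7]
width: 0.0003
```

```bash
python3 go.py near .095
```

```text
t 4.15 pos [0.5098 0.0768 0.0944] tgt [0.5079 0.0784 0.095 ] F [-18.36  -4.65  41.75] w 0.0003 q [ 0.36  0.31 -0.69  1.88  0.24  1.04 -1.64]
d tool mm [-1.2 -2.2 -0.6] rot deg [ 0.78  0.41 -0.2 ]
```

Emit:
send_rows(steps=[[0, 0, 0, 0, 0, -0.01, 1], [0, 0, 0, 0, 0, -0.015, 1], [0, 0, 0, 0, 0, -0.015, 1], [0, 0, 0, 0.01, 0, 0, 1], [0, 0, 0, 0.03, 0, 0, 1], [0, 0, 0, 0.03, 0, 0, 1], [0, 0, 0, 0.03, 0, 0, 1], [0, 0, 0, 0.01, 0, 0, 1], [0, 0, 0, 0, 0, 0, 1], [0, 0, 0, 0, 0, 0, 1]])

```text
time: 5.15
ee_pos: [0.6195, 0.117, 0.1357]
eef_rot: [0.984, 0.176, -0.001, 0.008]
ft_force: [0.9, 0.0, -0.4]
width: 0.0002
```

```bash
python3 go.py far .112; python3 -c "
from h import *
snap('side','s2');snap('wrist','w2')
a=cv2.imread('pics/s2.png');cv2.imwrite('pics/s2c.png',cv2.resize(a[165:290,150:300],None,fx=4.5,fy=4.5,interpolation=2))"
```

```text
t 5.15 pos [0.6195 0.117  0.1357] tgt [0.6221 0.1216 0.112 ] F [ 0.93  0.03 -0.37] w 0.0002 q [ 0.23  0.5  -0.66  1.54  0.34  1.22 -1.71]
d tool mm [ 4.1 -3.8 23.7] rot deg [ 0.89  0.33 -0.4 ]
```

View pics/s2c.png

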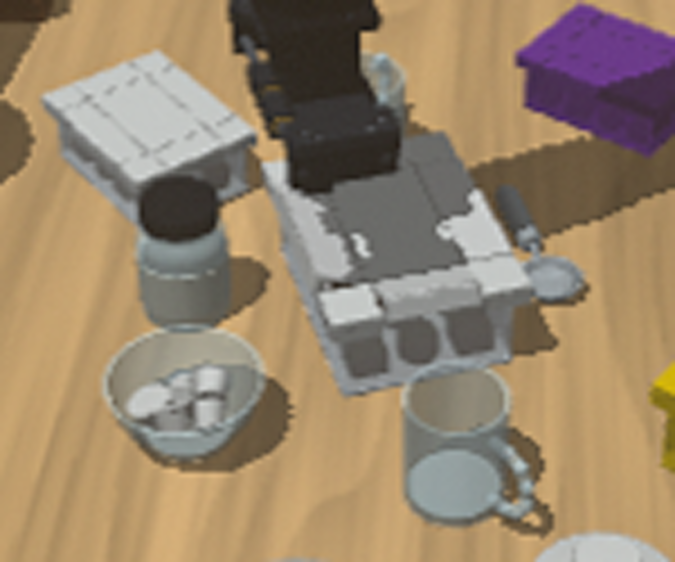

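View pics/w2.png

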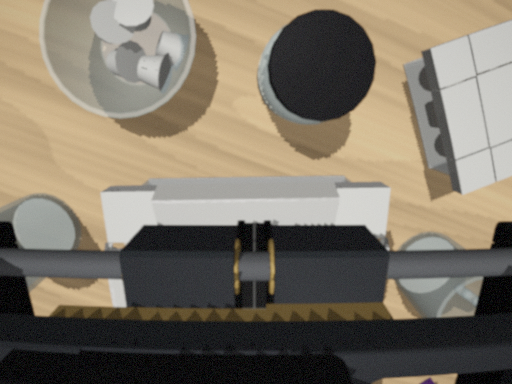

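The box hasn't moved in the side crop (corners still at about (264,165) and (336,325)), and the near section lies flat. In the wrist view the far section still stands up, at about (245,195). I'll press far with smaller steps.

Emit:
send_rows(steps=[[-0.4, 0, 0, 0.002, -0.002, 0.01, 1], [0, 0, 0, 0.002, -0.002, 0.01, 1], [0, 0, 0, 0, 0, 0.006, 1], [0, 0, 0, 0, 0, 0.003, 1], [0, 0, 0, 0, 0, 0.003, 1], [0, 0, 0, 0, 0, 0.003, 1], [0, 0, 0, 0, 0, 0.003, 1], [0, 0, 0, 0, 0, 0.003, 1], [0, 0, 0, 0, 0, 0.003, 1], [0, 0, 0, 0, 0, 0.003, 1]])

```text
time: 6.25
ee_pos: [0.6241, 0.1216, 0.095]
eef_rot: [0.984, 0.176, 0.004, 0.013]
ft_force: [-10.7, -3.0, 28.6]
width: 0.0008
```

```bash
python3 go.py far .095
```

```text
t 6.25 pos [0.6241 0.1216 0.095 ] tgt [0.6221 0.1216 0.095 ] F [-10.72  -2.96  28.6 ] w 0.0008 q [ 0.2   0.55 -0.64  1.57  0.38  1.14 -1.74]
d tool mm [-2.  -0.7 -0. ] rot deg [ 1.6  -0.19 -0.47]
```

Emit:
send_rows(steps=[[0, 0, 0, 0, 0, 0.002, 1], [0, 0, 0, 0, 0, 0.002, 1], [0, 0, 0, 0, 0, -0.01, 1], [0, 0, 0, 0, 0, -0.015, 1], [0, 0, 0, 0, 0, -0.02, 1], [-0.8, 0, 0, -0.02, -0.03, 0, 1], [-0.8, 0, 0, -0.02, -0.03, 0, 1], [0, 0, 0, -0.02, -0.02, 0, 1], [0, 0, 0, 0, 0, 0, 1], [0, 0, 0, 0, 0, 0, 1]])

```text
time: 7.25
ee_pos: [0.5379, 0.1781, 0.1423]
eef_rot: [0.984, 0.174, 0.009, 0.029]
ft_force: [-0.4, -0.2, -0.0]
width: 0.0005
```

Emit:
send_rows(steps=[[0, 0, -8.5, 0, 0, 0, 1], [0, 0, -8.5, 0, 0, 0, 1], [0, 0, -8.5, 0, 0, 0, 1], [0, 0, -8.5, 0, 0, 0, 1], [0, 0, -8.5, 0, 0, 0, 1], [0, 0, -8.5, 0, 0, 0, 1], [0, 0, -8.5, 0, 0, 0, 1], [0, 0, -8.5, 0, 0, 0, 1], [0, 0, -8.5, 0, 0, 0, 1], [0, 0, -8.5, 0, 0, 0, 1]])

```text
time: 8.25
ee_pos: [0.5483, 0.1694, 0.1448]
eef_rot: [0.601, 0.799, -0.012, 0.028]
ft_force: [1.3, 0.0, -0.5]
width: 0.0006
```

```bash
python3 go.py left .112 90
```

```text
t 8.25 pos [0.5483 0.1694 0.1448] tgt [0.5346 0.1804 0.112 ] F [ 1.28  0.01 -0.53] w 0.0006 q [ 0.35  0.45 -0.96  1.69  0.45  1.22 -0.44]
d tool mm [ 16.3 -10.5  31.7] rot deg [ 0.62  3.41 -4.6 ]
```

Emit:
send_rows(steps=[[0.3, 1.7, -2.3, 0.008, -0.005, 0, 1], [0.3, 1.7, -2.3, 0.008, -0.005, 0, 1], [0, 0, 0, 0, 0, 0.01, 1], [0, 0, 0, 0, 0, 0.01, 1], [0, 0, 0, 0, 0, 0.005, 1], [0, 0, 0, 0, 0, 0, 1], [0, 0, 0, 0, 0, 0, 1], [0, 0, 0, 0, 0, 0, 1], [0, 0, 0, 0, 0, 0, 1], [0, 0, 0, 0, 0, 0, 1]])

```text
time: 9.25
ee_pos: [0.5389, 0.1771, 0.1166]
eef_rot: [0.57, 0.822, 0.0, -0.0]
ft_force: [0.6, 0.4, -0.2]
width: 0.0004
```

```bash
python3 go.py left .095 90
```

```text
t 9.25 pos [0.5389 0.1771 0.1166] tgt [0.5346 0.1804 0.095 ] F [ 0.57  0.35 -0.16] w 0.0004 q [ 0.38  0.49 -0.98  1.72  0.44  1.16 -0.36]
d tool mm [ 4.6 -2.9 21.6] rot deg [ 0.03 -0.03 -0.21]
```

Emit:
send_rows(steps=[[0, 0, 0, 0.003, -0.003, 0.003, 1], [0, 0, 0, 0.002, 0, 0.003, 1], [0, 0, 0, 0, 0, 0.003, 1], [0, 0, 0, 0, 0, 0.003, 1], [0, 0, 0, 0, 0, 0.003, 1], [0, 0, 0, 0, 0, 0.003, 1], [0, 0, 0, 0, 0, 0.003, 1], [0, 0, 0, 0, 0, 0.003, 1], [0, 0, 0, 0, 0, 0.003, 1], [0, 0, 0, 0, 0, 0.003, 1]])

```text
time: 10.25
ee_pos: [0.5342, 0.1832, 0.0943]
eef_rot: [0.57, 0.822, -0.001, 0.002]
ft_force: [-18.1, -9.2, 43.9]
width: 0.0005
```

```bash
python3 go.py left .095 90
```

```text
t 10.25 pos [0.5342 0.1832 0.0943] tgt [0.5346 0.1804 0.095 ] F [-18.12  -9.18  43.88] w 0.0005 q [ 0.36  0.51 -0.96  1.75  0.47  1.13 -0.39]
d tool mm [-2.7 -0.6 -0.7] rot deg [ 0.08  0.27 -0.17]
```

Emit:
send_rows(steps=[[0, 0, 0, 0, 0, -0.01, 1], [0, 0, 0, 0, 0, -0.015, 1], [0, 0, 0, 0, 0, -0.015, 1], [0, 0, 0, -0.03, 0, 0, 1], [0, 0, 0, -0.04, 0, 0, 1], [0, 0, 0, -0.04, 0, 0, 1], [0, 0, 0, -0.03, 0, 0, 1], [0, 0, 0, -0.02, 0, 0, 1], [0, 0, 0, 0, 0, 0, 1], [0, 0, 0, 0, 0, 0, 1]])

```text
time: 11.25
ee_pos: [0.5937, 0.0279, 0.1425]
eef_rot: [0.57, 0.822, 0.001, 0.004]
ft_force: [-0.4, 0.7, 1.2]
width: 0.0007
```

```bash
python3 go.py right .112 90
```

```text
t 11.25 pos [0.5937 0.0279 0.1425] tgt [0.5954 0.0196 0.112 ] F [-0.38  0.75  1.16] w 0.0007 q [ 0.6   0.5  -0.94  1.63  0.43  1.22 -0.07]
d tool mm [-8.2 -1.5 30.5] rot deg [ 0.35  0.34 -0.14]
```

Emit:
send_rows(steps=[[0.3, 0.3, 0, -0.004, -0.001, 0.01, 1], [0, 0, 0, -0.004, -0.001, 0.01, 1], [0, 0, 0, 0, 0, 0.008, 1], [0, 0, 0, 0, 0, 0.003, 1], [0, 0, 0, 0, 0, 0.003, 1], [0, 0, 0, 0, 0, 0.003, 1], [0, 0, 0, 0, 0, 0.003, 1], [0, 0, 0, 0, 0, 0.003, 1], [0, 0, 0, 0, 0, 0.003, 1], [0, 0, 0, 0, 0, 0.003, 1]])

```text
time: 12.25
ee_pos: [0.5947, 0.0228, 0.0944]
eef_rot: [0.567, 0.823, -0.001, 0.002]
ft_force: [-19.4, -6.4, 49.0]
width: 0.0005
```

```bash
python3 go.py right .095 90
```

```text
t 12.25 pos [0.5947 0.0228 0.0944] tgt [0.5954 0.0196 0.095 ] F [-19.43  -6.39  49.01] w 0.0005 q [ 0.59  0.56 -0.91  1.67  0.48  1.15 -0.09]
d tool mm [-3.3 -0.5 -0.6] rot deg [0.06 0.21 0.17]
```

Now I'll retreat upward and to the robot's right, then inspect.

Emit:
send_rows(steps=[[0, 0, 0, 0, 0, -0.01, 1], [0, 0, 0, 0, 0, -0.02, 1], [0, 0, 0, 0, 0, -0.04, 1], [0, 0, 0, 0, 0, -0.04, 1], [0, 0, 0, -0.03, 0.01, -0.02, 1], [0, 0, 0, -0.04, 0.02, 0, 1], [0, 0, 0, -0.04, 0.02, 0, 1], [0, 0, 0, -0.04, 0.02, 0, 1], [0, 0, 0, -0.04, 0.02, 0, 1], [0, 0, 0, -0.04, 0.02, 0, 1]])

```text
time: 13.25
ee_pos: [0.7837, -0.1483, 0.2335]
eef_rot: [0.562, 0.827, 0.001, 0.003]
ft_force: [1.3, -0.2, 0.8]
width: 0.0004
```

Emit:
send_rows(steps=[[0, 0, 0, -0.04, 0.02, 0, 1], [0, 0, 0, -0.04, 0.02, 0, 1], [0, 0, 0, -0.04, 0.02, 0, 1], [0, 0, 0, -0.03, 0.01, 0, 1], [0, 0, 0, 0, 0, 0, 1], [0, 0, 0, 0, 0, 0, 1], [0, 0, 0, 0, 0, 0, 1], [0, 0, 0, 0, 0, 0, 1], [0, 0, 0, 0, 0, 0, 1], [0, 0, 0, 0, 0, 0, 1]])

```text
time: 14.25
ee_pos: [0.8571, -0.2309, 0.2179]
eef_rot: [0.568, 0.823, 0.007, -0.0]
ft_force: [0.6, -0.4, 0.5]
width: 0.0006
```

Run:
```python
from h import *
s=read_state(); print(s['time'],s['ee_pos'],s['ft_force'])
for n,f,b in(('side','s3',(165,290,150,300)),('top','t3',(110,245,140,310))):
    p,d=snap(n,f); cv2.imwrite(f'pics/{f}c.png',cv2.resize(p[b[0]:b[1],b[2]:b[3]],None,fx=4.5,fy=4.5,interpolation=2))
from go import PT,u,v,C
for f in('top1','t3','side1','s3'):
    P=cloud(ld(f)).reshape(-1,3); o=[]
    for k,dr in(('near',-u),('far',u),('left',v),('right',-v),('c',u*0)):
        g=np.linalg.norm(P[:,:2]-PT[k]-dr*.004,axis=1)<.012; q=P[g&(P[:,2]>.06)]; o.append((k,len(q),round(np.median(q[:,2])*1000,1)))
    print(f,o)
```

```text
14.25 [ 0.85708131 -0.23094161  0.21787246] [ 0.613526   -0.43683951  0.47186911]
top1 [('near', 40, np.float64(86.7)), ('far', 35, np.float64(86.0)), ('left', 38, np.float64(85.8)), ('right', 33, np.float64(86.3)), ('c', 37, np.float64(75.8))]
t3 [('near', 34, np.float64(78.0)), ('far', 32, np.float64(77.3)), ('left', 30, np.float64(75.8)), ('right', 31, np.float64(76.3)), ('c', 37, np.float64(76.4))]
side1 [('near', 21, np.float64(89.8)), ('far', 26, np.float64(87.9)), ('left', 50, np.float64(85.5)), ('right', 30, np.float64(88.8)), ('c', 28, np.float64(78.5))]
s3 [('near', 21, np.float64(79.5)), ('far', 30, np.float64(79.2)), ('left', 45, np.float64(76.3)), ('right', 21, np.float64(79.1)), ('c', 25, np.float64(79.4))]
```

View pics/s3c.png

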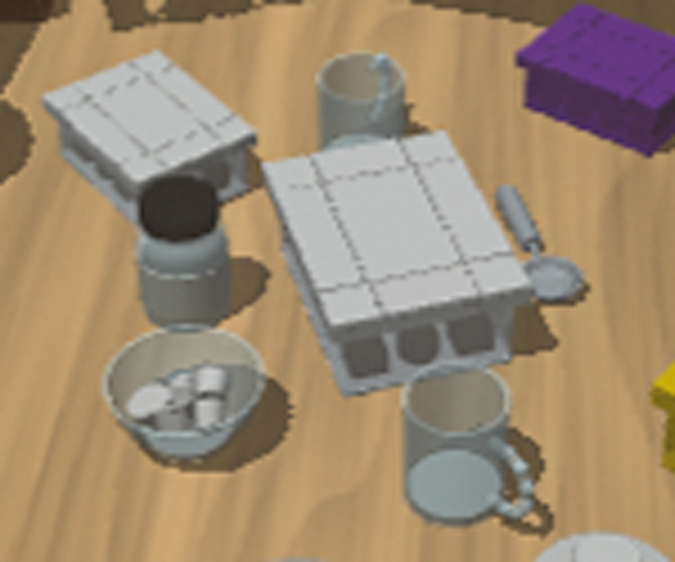

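View pics/t3c.png

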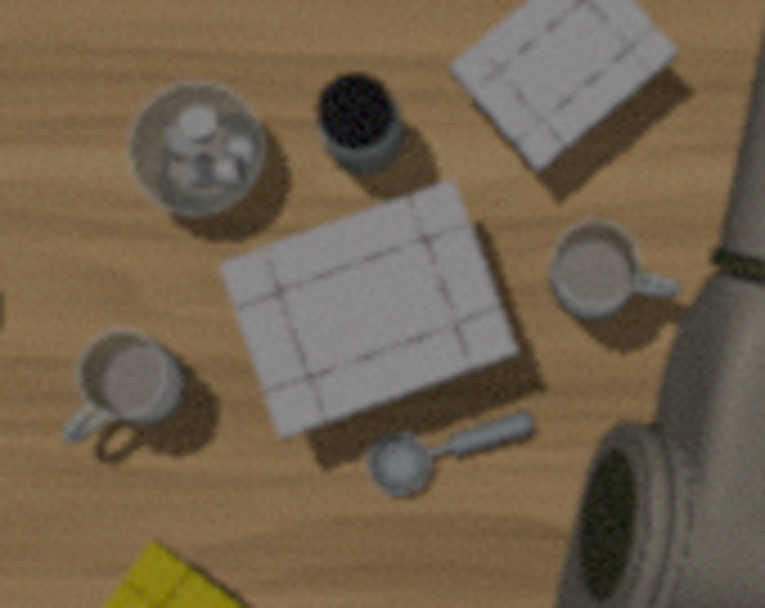

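All four sections lie flush and evenly lit in both views. The box corners are unmoved, and the mugs, spoon, jar and bowl are where they were. The arm is clear, so I'm handing in.

```bash
python3 -c "
from bench import *
print(close_job())"
```

```text
the job is handed in; nothing more can be done
None
```

All four rim sections of the larger white-lidded box are snapped shut. I pressed near, far, left, then right with the closed fingertips and handed the job in at about 14.4 s of the 48 s allowed.

- **Sections flush:** at the last check the press areas measured 76–80 mm in both fixed views. They were 86–90 mm before, and the lid centre itself reads 76–79 mm.
- **Surroundings:** by eye in both views, the box and the things around it had not moved. The tool force was near zero with the arm clear.
- **Pressing force:** the highest reading was 49 N downward with about 19 N sideways, on the right section. The wrist limit is 120 N, and only the fingertips were pressing. I saw no sliding of the box despite the sideways force.
- **Disagreements:** none of the checks failed. The pose estimates from the three cameras agreed to within about 1 mm for the outline. One coarse centre-panel estimate from the side view was about 6 mm off in y, and I did not use it.

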